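# Sort hardness-test slugs into their material trays

### The job

Sort the four test slugs by metal: both steel ones side by side in the blue tray, the brass one in the yellow tray and the copper one in the red tray, all standing upright on the tray floor. One of them stands in the grey bay behind the dark-red anvil: lift the anvil off its painted ring and stand it aside, take out the slug, then put the anvil back upright, centred on its ring. Leave the flat green-banded reference block where it is and do not tip the anvil over.

Things in the scene. Friction and masses are not known exactly. Their poses are not given: they have to be found in the camera images.
- steel_plain_c (a point): Steel test slug, bright grey, plain top. Upright solid cylinder, 36 mm diameter, 40 mm tall, about 0.32 kg, standing on its flat end. The point is its centre (20 mm above its underside); z is its upright axis. One of the four slugs, any, starts in the grey bay; the others on the open bench nearer the robot.
- steel_bored_c (a point): Steel test slug, bright grey with a black round 15 mm spot (bore) in its top. Upright solid cylinder, 36 mm diameter, 40 mm tall, about 0.32 kg, standing on its flat end. The point is its centre (20 mm above its underside); z is its upright axis. 
- brass_c (a point): Brass test slug, yellow metal. Upright solid cylinder, 36 mm diameter, 40 mm tall, about 0.32 kg, standing on its flat end. The point is its centre (20 mm above its underside); z is its upright axis. 
- copper_c (a point): Copper test slug, reddish brown. Upright solid cylinder, 36 mm diameter, 40 mm tall, about 0.32 kg, standing on its flat end. The point is its centre (20 mm above its underside); z is its upright axis. 
- tray_blue: Blue open rectangular tray fixed to the bench: outside 138 mm (its x) by 88 mm (its y), inside 130 by 80 mm, floor 3 mm thick, rim 10 mm above the bench. Origin at the centre of its underside, on the bench; x along its long side, z up. It takes both steel slugs, side by side along its length (for example 32 mm either side of the middle).
- tray_yellow: Yellow open rectangular tray fixed to the bench: outside 138 mm (its x) by 88 mm (its y), inside 130 by 80 mm, floor 3 mm thick, rim 10 mm above the bench. Origin at the centre of its underside, on the bench; x along its long side, z up. It takes the brass slug.
- tray_red: Red open rectangular tray fixed to the bench: outside 138 mm (its x) by 88 mm (its y), inside 130 by 80 mm, floor 3 mm thick, rim 10 mm above the bench. Origin at the centre of its underside, on the bench; x along its long side, z up. It takes the copper slug.
- bay_ring (a point): Centre of the white painted ring (54 mm) on the bench at the mouth of the fixed grey bay. x points into the bay, z up. Bay: two walls 38 mm high, 6 thick, 52 apart inside, from x = 35 to 97 mm; no floor; at the rear only a 6 mm high lip (94 to 100). Its slug starts at x = 47 mm, 8 mm from each wall, 7 mm behind the anvil: fingers fit only before and behind it, once the anvil is gone.
- anvil_c (a point): Spare tester anvil, dark red with a steel band round its foot, 90 mm tall, about 0.42 kg: foot 44 mm diameter up to 16 mm, then a round stem of 30 mm diameter from 20 to 78 mm, narrowing to 22 mm at the top. Starts upright on the painted ring. The point is on its axis, 45 mm above its underside; z is its upright axis. Grip the stem.
- ref_block: Flat round hardness reference block, 58 mm diameter, 12 mm thick, bright steel with a green band, standing among the loose slugs. Origin at the centre of its underside. To be left alone.
Not all that is in view belongs to the job. What is meant by the part that bears brass_c is not purple, and is the larger of those in its own colour. Leave any purple look-alike of the part that bears steel_bored_c alone.

How it is judged:
On the way, in this order (a step that is already met when the one before it is completed fails the run):
1. the anvil is moved off its ring (more than 40 mm) while a slug still stands in the bay (horizontal distance between anvil_c and bay_ring above 0.04 m and ((x of steel_plain_c in the frame of bay_ring between 0.02 and 0.085 m and y of steel_plain_c in the frame of bay_ring between -0.03 and 0.03 m) or (x of steel_bored_c in the frame of bay_ring between 0.02 and 0.085 m and y of steel_bored_c in the frame of bay_ring between -0.03 and 0.03 m) or (x of brass_c in the frame of bay_ring between 0.02 and 0.085 m and y of brass_c in the frame of bay_ring between -0.03 and 0.03 m) or (x of copper_c in the frame of bay_ring between 0.02 and 0.085 m and y of copper_c in the frame of bay_ring between -0.03 and 0.03 m))), for 0.2 s.
2. the slug is taken out of the bay while the anvil is off its ring (horizontal distance between anvil_c and bay_ring above 0.04 m and not (x of steel_plain_c in the frame of bay_ring between 0.02 and 0.085 m and y of steel_plain_c in the frame of bay_ring between -0.03 and 0.03 m) and not (x of steel_bored_c in the frame of bay_ring between 0.02 and 0.085 m and y of steel_bored_c in the frame of bay_ring between -0.03 and 0.03 m) and not (x of brass_c in the frame of bay_ring between 0.02 and 0.085 m and y of brass_c in the frame of bay_ring between -0.03 and 0.03 m) and not (x of copper_c in the frame of bay_ring between 0.02 and 0.085 m and y of copper_c in the frame of bay_ring between -0.03 and 0.03 m)), for 0.2 s.
At the end, for the whole second after the job is handed in: Each slug upright (0.15 rad) on the floor of its metal's tray, centre within 50 mm (x) and 25 mm (y) of the tray's middle; the anvil upright (0.1 rad) on the bench within 15 mm of the ring's centre; the reference block within 15 mm of its start; all released and at rest (x of steel_plain_c in the frame of tray_blue between -0.05 and 0.05 m and y of steel_plain_c in the frame of tray_blue between -0.025 and 0.025 m and z of each of steel_plain_c, steel_bored_c in the frame of tray_blue below 0.03 m and angle between each of steel_plain_c, steel_bored_c, brass_c, copper_c's own z axis and vertical below 0.15 rad and x of steel_bored_c in the frame of tray_blue between -0.05 and 0.05 m and y of steel_bored_c in the frame of tray_blue between -0.025 and 0.025 m and x of brass_c in the frame of tray_yellow between -0.05 and 0.05 m and y of brass_c in the frame of tray_yellow between -0.025 and 0.025 m and z of brass_c in the frame of tray_yellow below 0.03 m and x of copper_c in the frame of tray_red between -0.05 and 0.05 m and y of copper_c in the frame of tray_red between -0.025 and 0.025 m and z of copper_c in the frame of tray_red below 0.03 m and horizontal distance between anvil_c and bay_ring below 0.015 m and height (world z) of anvil_c below 0.052 m and angle between anvil_c's own z axis and vertical below 0.1 rad and distance of ref_block from where it was at the start of the episode below 0.015 m and linear speed of each of steel_plain, steel_bored, brass, copper, anvil below 0.02 m/s); the robot touches nothing.
It fails at once if the anvil is tipped over (angle between anvil_c's own z axis and vertical above 0.6 rad).
It fails at once if the reference block is moved (distance of ref_block from where it was at the start of the episode above 0.02 m).
It also fails if it takes over 125 s, if anything falls off the work surface, if the arm or the gripper's body presses on something with over 40 N, if the wrist force passes 120 N, or if a joint passes its speed limit or range.

### The arm

A 7-joint arm with a two-finger parallel gripper is mounted at the origin on the work surface. World frame = base frame: x ahead of the robot, y to its left, z up, the work surface at z = 0. Lengths are in m, angles in rad, forces in N, time in s.
With the tool pointing down it reaches from about 0.4 to 0.85 m from the base axis. Payload 4.5 kg.
Tool frame: the origin (TCP) lies midway between the tips of the shut fingers; the grasp point (between the pads) lies 19 mm behind it; y points along the fingers, z is the direction in which the jaws open and shut, and the axes are right-handed (so a half turn about y gives the same grasp; the last joint's range is limited). The gripper opens to 88 mm and grips with 3 to 60 N. Pads are 18 mm wide; open, the fingers measure 123 mm over their backs; the gripper's body (75 mm by 187 mm) begins 45 mm behind the grasp point.
Start: joints at [1.178, 0.689, -0.195, 1.565, 0.157, 0.902, -0.215], TCP at [0.259, -0.569, 0.239] pointing down, gripper open.
Joint ranges: [-3.01, 3.01], [-0.46, 2.08], [-1.47, 1.51], [0.13, 2.56], [-1, 4.14], [0.04, 2.09], [-2.66, 2.66]. Speed limits (rad/s): [2.57, 2.57, 3.14, 3.14, 3.14, 3.14, 3.14].

### API

Orientations are given as a unit quaternion [x, y, z, w].
In Python, from plant import r, snapshot, get_calibration, job, boxes_of gives the robot as it stands. The module is installed in compiled form; this text tells all that it offers.
- The arm moves only by the shell command python3 -m handwheel 'ROWS' [OPENING] [FORCE]. ROWS is JSON, a list that holds one entry, the list of rows, each a list of 6 numbers: the shift along the tool's x, y, z as a fraction of full scale, then the turn, a rotation vector about the tool's x, y, z as a fraction of full scale. In form: [[[x, y, z, wx, wy, wz], ...]]. A call has 1 to 12 rows; each row is the pose to reach, as a shift and turn from the pose commanded when the call began, along the tool's axes at that moment, turning the shorter way round; what a row does not reach only later rows make up. Full scale, the value 1, is 100 cm for a shift and 180 degrees for a turn. A row lasts 1/12 s, in which the tool goes at most 41.7 mm and 7.16 degrees, less where a joint would pass 70% of its speed; a pose out of reach is approached as far as the arm can. A call with a number of a shift or a turn outside -1 to 1 is refused whole. A call with a gripper value outside its range is refused whole. OPENING is the opening, from -1 (shut) to 1 (fully open), set as the call begins (- or left out, the last holds). The fingers move at their own pace and stop on an object; FORCE is the grip in N (left out, the last holds). Time passes only in rows, so rows that repeat a pose let the fingers close. It gives the time, the measured TCP pose, the force and the opening at its end, in the units of the state.
- r.get_state(): the state, without advancing time (a new reading comes with each control period).
- snapshot(name): name is "scene" or "top" or "wrist"; returns the picture (400x640x3 uint8, red, green, blue); there is no depth.
- get_calibration(name): a dict with "fx", "fy", "cx", "cy" (pixels), "T" (4x4, takes a point from camera to world coordinates). Camera axes: x right, y down, z forward; pixel columns grow to the right and rows downward; lengths in m; the calibration is good to about 2 mm. A picture is of the moment at which its call begins: read the wrist's pose just before it. get_calibration takes no time and is no camera call; for the wrist camera it gives the pose at the moment of the call.
- job.finish_job(): hands the job in, once; it reports no verdict.
Trained networks look in the newest picture that a camera, given by its name, has taken for a name from the list of things; names that differ only in an ending like _2 or _b are one class to them, and where a whole thing is asked for, a point or a joint stands for the part that bears it (a point fixed in the world has none). Each returns a list of dicts, best first, with "confidence" (0 to 1); they miss things now and then, are a little off and sometimes report something else, mostly with a low value. They report only what shows in the picture. A call takes as long as a camera call. They do not tell look-alikes from the thing itself.
- boxes_of(thing, camera): "bbox" ([left, top, right, bottom] in pixels, round what is visible of it).
The state is a dict: "clock": time; "q": joint angles; "qd": joint speeds; "joint_torque": joint torques, N m; "tool_pos": TCP position; "eef_rot": TCP orientation; "contact_force": force on the tool from outside, world axes, zero at the start; "moment": the same for the moment, N m; "opening": opening from 0.0 (shut) to 1.0 (fully open).
Only numpy, scipy, OpenCV 4.12 (cv2) and the standard library are available. Lean on these libraries where they do the work, as an engineer would, in place of code of your own. Each camera call takes 0.05 s, during which the arm holds its last target. There are 200 camera calls.

## Working session

There is one attempt and no reset: what is moved stays moved. The work goes in short steps, Python scripts to look and compute and a shell command to move; the robot and the scene stay as the last step left them, time stands still between calls to the robot, and variables do not carry over. Pictures are saved under pics/ and viewed, about 12 in all and at most 16, crops included, and the job is handed in when it is done.

```bash
mkdir -p pics; cat > h.py <<'E'
import numpy as np, cv2
from scipy.spatial.transform import Rotation as R
from plant import r, snapshot, get_calibration, job, boxes_of
def save(img,name,crop=None,scale=1):
    if crop: l,t,rr,b=crop; img=img[t:b,l:rr]
    img=cv2.resize(img,None,fx=scale,fy=scale,interpolation=cv2.INTER_CUBIC)
    cv2.imwrite('pics/'+name+'.png',img[:,:,::-1])
def ray(cal,u,v,z):
    T=np.array(cal['T']); d=T[:3,:3]@[(u-cal['cx'])/cal['fx'],(v-cal['cy'])/cal['fy'],1]
    o=T[:3,3]; return o+d*(z-o[2])/d[2]
def proj(cal,p):
    T=np.array(cal['T']); c=T[:3,:3].T@(np.array(p)-T[:3,3]); return [cal['fx']*c[0]/c[2]+cal['cx'],cal['fy']*c[1]/c[2]+cal['cy']]
def state():
    s=r.get_state(); return s
def rel(p,s=None):
    s=s or r.get_state(); return R.from_quat(s['eef_rot']).inv().apply(np.array(p)-s['tool_pos'])
E
python3 - <<'E'
from h import *
np.set_printoptions(precision=3,suppress=True)
s=r.get_state(); print(s); print(R.from_quat(s['eef_rot']).as_matrix())
for c in ['top','scene']:
    im=snapshot(c); save(im,c+'1'); cal=get_calibration(c); print(c,cal)
    for t in ['steel_plain_c','steel_bored_c','brass_c','copper_c','tray_blue','tray_yellow','tray_red','anvil_c','ref_block']:
        print(t,[(np.round(b['bbox']).astype(int).tolist(),round(b['confidence'],2)) for b in boxes_of(t,c)])
E
```

```text
{'clock': 0.0, 'q': array([ 1.178,  0.69 , -0.194,  1.566,  0.157,  0.902, -0.215]), 'qd': array([ 0.002,  0.001, -0.001,  0.001, -0.   ,  0.   ,  0.001]), 'joint_torque': array([ -0.   , -52.756,  -1.267, -15.343,  -0.053,   0.007,   0.   ]), 'tool_pos': array([ 0.258, -0.568,  0.238]), 'eef_rot': array([-0.15 ,  0.692, -0.69 ,  0.15 ]), 'contact_force': array([-0.039, -0.057,  0.247]), 'moment': array([-0.007,  0.02 , -0.017]), 'opening': 1.0033675029747453}
[[-0.91  -0.001  0.414]
 [-0.414  0.002 -0.91 ]
 [ 0.    -1.    -0.002]]
top {'fx': 382.8006988949463, 'fy': 382.8006988949463, 'cx': 308.7868375443455, 'cy': 196.2274603275708, 'T': array([[ 0.01 , -0.998,  0.069,  0.418],
       [-1.   , -0.009,  0.014,  0.007],
       [-0.013, -0.069, -0.998,  0.886],
       [ 0.   ,  0.   ,  0.   ,  1.   ]])}
steel_plain_c [([184, 143, 204, 160], 0.64)]
steel_bored_c [([190, 210, 211, 224], 0.52), ([169, 238, 190, 255], 0.5)]
brass_c [([384, 215, 408, 232], 0.79), ([344, 212, 364, 231], 0.59)]
copper_c [([428, 216, 445, 230], 0.57)]
tray_blue [([189, 210, 210, 224], 0.64), ([255, 110, 300, 
[... 250 characters left out ...]
4908053, 'cy': 185.93949738412184, 'T': array([[-0.649,  0.429, -0.628,  1.112],
       [ 0.76 ,  0.339, -0.554,  0.584],
       [-0.025, -0.837, -0.546,  0.6  ],
       [ 0.   ,  0.   ,  0.   ,  1.   ]])}
steel_plain_c [([392, 270, 416, 299], 0.83), ([433, 220, 450, 250], 0.47)]
steel_bored_c [([432, 219, 447, 251], 0.95), ([408, 230, 429, 284], 0.72), ([470, 210, 492, 241], 0.62)]
brass_c [([261, 147, 275, 167], 0.77), ([278, 179, 290, 197], 0.76), ([290, 160, 307, 179], 0.56)]
copper_c [([229, 133, 248, 155], 0.87)]
tray_blue [([256, 224, 346, 288], 0.81)]
tray_yellow [([159, 149, 232, 190], 0.71)]
tray_red [([186, 193, 270, 247], 0.74)]
anvil_c [([408, 230, 432, 284], 0.57)]
ref_block []
```

View pics/top1.png

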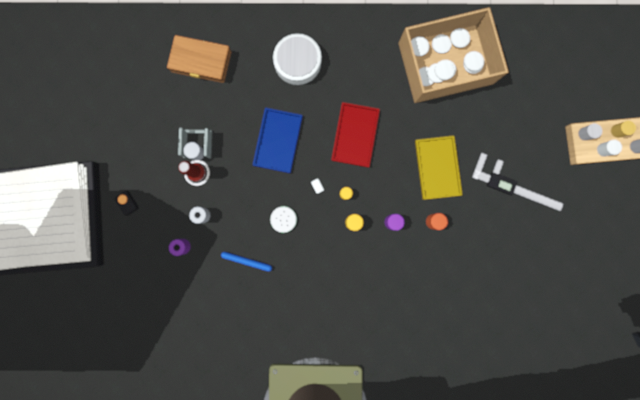

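View pics/scene1.png

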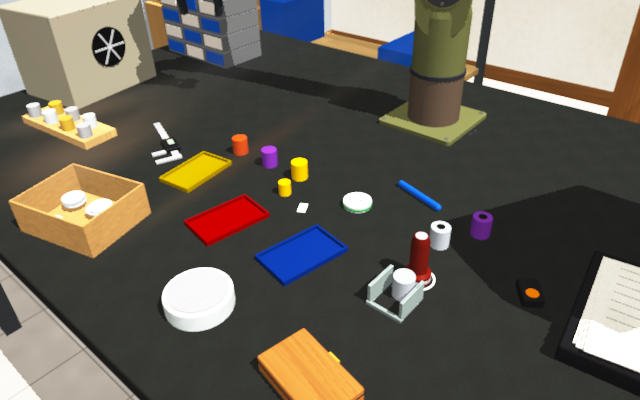

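```bash
python3 - <<'E'
from h import *
np.set_printoptions(precision=3,suppress=True)
s=r.get_state()
for c in ['top','scene']:
    cal=get_calibration(c); print(c,proj(cal,[0,0,0]),proj(cal,s['tool_pos']))
im=snapshot('wrist'); cal=get_calibration('wrist'); print(cal, s['tool_pos']); save(im,'wrist1')
t=get_calibration('top'); sc=get_calibration('scene')
def bothz(name,z,uv,uv2=None):
    print(name,'top',ray(t,*uv,z)[:2], 'scene',ray(sc,*uv2,z)[:2] if uv2 else '')
# slug tops z=.04 top centre
bothz('plain',.04,(192,150),(403,278)); bothz('bored',.04,(198,214),(440.5,228)); bothz('brass',.04,(354.5,222),(299.5,163))
bothz('copper',.04,(437.5,221),(240,139)); bothz('purple',.04,(396,222),(269,151)); bothz('ref',.012,(283.5,219.5),(357.5,200))
bothz('ring',0,(197,173)); bothz('small',.03,(346,193))
# trays: colour mask min area rect at z=.01
im=snapshot('top'); hsv=cv2.cvtColor(im,cv2.COLOR_RGB2HSV)
for n,(lo,hi),box in [('blue',(105,130),(240,95,315,185)),('yellow',(22,35),(405,125,475,210)),('red',(0,179),(320,90,390,180))]:
    l,tt,rr,b=box; h=hsv[tt:b,l:rr]; m=((h[...,1]>150)&(h[...,2]>60)).astype(np.uint8)
    if n!='red': m&=((h[...,0]>=lo)&(h[...,0]<=hi)).astype(np.uint8)
    cs,_=cv2.findContours(m,cv2.RETR_EXTERNAL,cv2.CHAIN_APPROX_NONE); k=max(cs,key=cv2.contourArea)[:,0]+[l,tt]
    W=np.array([ray(t,u,v,.01)[:2] for u,v in k],np.float32); print(n,cv2.minAreaRect(W))
E
```

```text
top [np.float64(315.135226614403), np.float64(410.43511820541056)] [np.float64(664.7505305655304), np.float64(323.8619066843298)]
scene [np.float64(432.23354020279317), np.float64(119.35127345686398)] [np.float64(201.11825177957087), np.float64(13.84672504873896)]
{'fx': 354.34650255017215, 'fy': 354.34650255017215, 'cx': 326.2106590578708, 'cy': 204.3396428009517, 'T': array([[ 0.413, -0.871, -0.267,  0.328],
       [-0.911, -0.395, -0.121, -0.538],
       [-0.   ,  0.293, -0.956,  0.386],
       [ 0.   ,  0.   ,  0.   ,  1.   ]])} [ 0.259 -0.569  0.239]
plain top [0.578 0.281] scene [0.587 0.286]
bored top [0.435 0.264] scene [0.44  0.269]
brass top [ 0.421 -0.083] scene [ 0.428 -0.075]
copper top [ 0.425 -0.265] scene [ 0.432 -0.257]
purple top [ 0.421 -0.174] scene [ 0.431 -0.163]
ref top [0.425 0.076] scene [0.429 0.08 ]
ring top [0.531 0.281] scene 
small top [ 0.485 -0.065] scene 
blue ((0.6089798808097839, 0.09352713823318481), (0.09003150463104248, 0.13869185745716095), 78.8213882446289)
yellow ((0.5481842756271362, -0.2774202525615692), (0.14012928307056427, 0.09267131984233856), 6.8449859619140625)
red ((0.6233197450637817, -0.08735179901123047), (0.09002000838518143, 0.13955411314964294), 79.83881378173828)
```

View pics/wrist1.png

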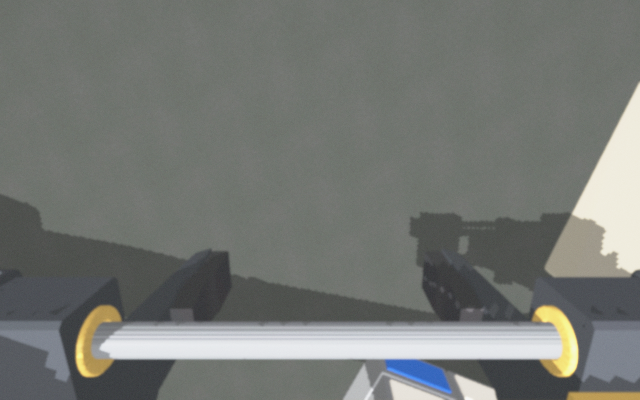

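```bash
cat >> h.py <<'E'
def go(p,adeg,s=None):
    "fractions [shift m, rotvec/180deg] to TCP p, jaw yaw adeg"
    s=s or r.get_state(); a=np.radians(adeg); z=np.array([np.cos(a),np.sin(a),0]); y=np.array([0,0,-1.]); x=np.cross(y,z)
    Rc=R.from_quat(s['eef_rot']); Rt=R.from_matrix(np.c_[x,y,z])
    return np.round(rel(p,s),4).tolist(), np.round((Rc.inv()*Rt).as_rotvec()/np.pi,4).tolist()
E
python3 - <<'E'
from h import *
print(go([.45,-.15,.25],-90)); print(go([.40,.26,.25],-90))
E
```

```text
([-0.3475, -0.0113, -0.3022], [-0.0, 0.1359, -0.0])
([-0.4718, -0.0113, -0.6961], [-0.0, 0.1359, -0.0])
```

```bash
python3 -m handwheel '[[[-0.3475,-0.0113,-0.3022,0,0.1359,0],[-0.3475,-0.0113,-0.3022,0,0.1359,0],[-0.3475,-0.0113,-0.3022,0,0.1359,0],[-0.3475,-0.0113,-0.3022,0,0.1359,0],[-0.3475,-0.0113,-0.3022,0,0.1359,0],[-0.3475,-0.0113,-0.3022,0,0.1359,0],[-0.3475,-0.0113,-0.3022,0,0.1359,0],[-0.3475,-0.0113,-0.3022,0,0.1359,0],[-0.3475,-0.0113,-0.3022,0,0.1359,0],[-0.3475,-0.0113,-0.3022,0,0.1359,0],[-0.3475,-0.0113,-0.3022,0,0.1359,0],[-0.3475,-0.0113,-0.3022,0,0.1359,0]]]' 1 30; python3 -c "
from h import *
s=r.get_state();print(s['q'].round(2),go([.42,.26,.25],-90))"
```

```text
clock: 2.1
tool_pos: [0.4544, -0.1407, 0.2505]
eef_rot: [-0.004, 0.709, -0.705, 0.007]
contact_force: [0.3, 0.5, 0.3]
opening: 0.999
[ 0.23  0.48 -0.04  1.99  0.02  0.67 -1.37] ([0.0287, 0.0022, -0.4012], [0.0015, 0.0045, -0.0013])
```

```bash
python3 -m handwheel '[[[0.03,0,-0.41,0,0,0],[0.03,0,-0.41,0,0,0],[0.03,0,-0.41,0,0,0],[0.03,0,-0.41,0,0,0],[0.03,0,-0.41,0,0,0],[0.03,0,-0.41,0,0,0],[0.03,0,-0.41,0,0,0],[0.03,0,-0.41,0,0,0],[0.03,0,-0.41,0,0,0],[0.03,0,-0.41,0,0,0],[0.03,0,-0.41,0,0,0],[0.03,0,-0.41,0,0,0]]]'; python3 - <<'E'
from h import *
s=r.get_state();print(s['q'].round(2),s['tool_pos'])
im=snapshot('wrist');save(im,'wrist2')
for t in ['steel_plain_c','steel_bored_c','anvil_c']:
  print(t,[(np.round(b['bbox']).astype(int).tolist(),round(b['confidence'],2)) for b in boxes_of(t,'wrist')])
E
```

```text
clock: 3.1
tool_pos: [0.4195, 0.2624, 0.2499]
eef_rot: [-0.002, 0.707, -0.707, 0.002]
contact_force: [0.5, -0.3, 0.1]
opening: 1.001
[-0.66  0.5   0.01  1.94 -0.01  0.69 -2.21] [0.41946879 0.26241068 0.24988576]
steel_plain_c [([282, 0, 323, 28], 0.72), ([440, 0, 543, 58], 0.7)]
steel_bored_c [([268, 200, 298, 239], 0.58), ([306, 136, 342, 176], 0.55)]
anvil_c []
```

View pics/wrist2.png

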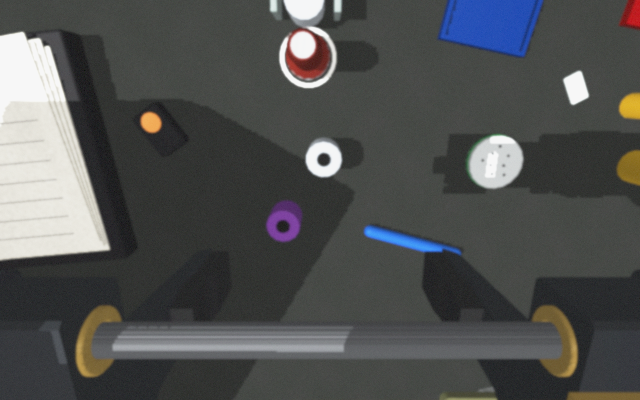

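```bash
python3 - <<'E'
from h import *
im=cv2.imread('pics/wrist2.png')[:,:,::-1]
cal=get_calibration('wrist')
print('ring',ray(cal,308,57,0),'anviltop',ray(cal,302,44,.09),'bored',ray(cal,324,158,.04),'ref',ray(cal,495,161,.012))
print(go([.47,.285,.2],-90))
E
```

```text
ring [0.53508734 0.27607735 0.        ] anviltop [0.53594252 0.27651939 0.09      ] bored [0.43614888 0.25984497 0.04      ] ref [0.4272907  0.07253148 0.012     ]
([-0.0495, 0.05, -0.0273], [-0.0004, -0.001, 0.0])
```

```bash
python3 -m handwheel '[[[-0.05,0.05,-0.02,0,0,0],[-0.05,0.05,-0.02,0,0,0],[-0.05,0.05,-0.02,0,0,0],[-0.05,0.05,-0.02,0,0,0],[-0.05,0.05,-0.02,0,0,0]]]'; python3 - <<'E'
from h import *
s=r.get_state();im=snapshot('wrist');save(im,'wrist3')
cal=get_calibration('wrist');print(s['tool_pos'])
np.savez('cal3.npz',**{k:np.array(v) for k,v in cal.items()})
E
```

```text
clock: 3.72
tool_pos: [0.4698, 0.2785, 0.2003]
eef_rot: [-0.0, -0.707, 0.707, 0.001]
contact_force: [0.3, 0.0, 0.2]
opening: 0.997
[0.46978759 0.27849486 0.2002574 ]
```

View pics/wrist3.png

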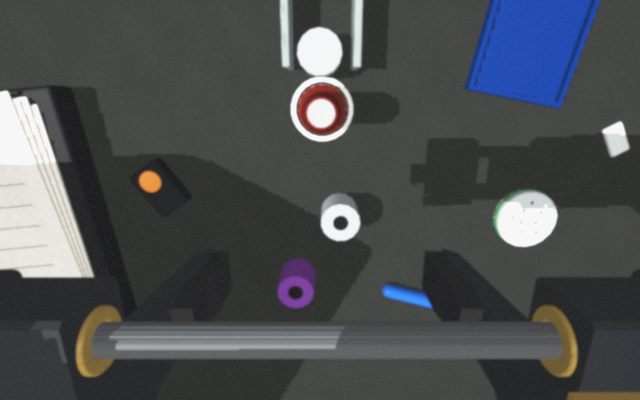

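```bash
python3 - <<'E'
from h import *
cal=get_calibration('wrist')
for n,u,v,z in [('ring',322,108.5,0),('anvtop',321,113,.09),('plain',320,51,.04),('bored',341,223,.04),('wallL',289.5,67,0.038),('wallLi',293,66,0.038),('wallRi',352,66,.038),('wallLtop',283,10,.038),('wallRtop',357,10,.038)]: print(n,ray(cal,u,v,z).round(4))
im=cv2.imread('pics/wrist3.png')
g=im.min(2)
for n,(l,t,rr,b),thr in [('ring',(280,68,365,150),140),('plain',(296,26,345,76),140)]:
    m=(g[t:b,l:rr]>thr).astype(np.uint8); cs,_=cv2.findContours(m,0,cv2.CHAIN_APPROX_NONE)
    k=max(cs,key=cv2.contourArea); e=cv2.fitEllipse(k); print(n,e[0][0]+l,e[0][1]+t,e[1],ray(cal,e[0][0]+l,e[0][1]+t,0 if n=='ring' else .04))
E
```

```text
ring [0.5342 0.2827 0.    ]
anvtop [0.5341 0.2824 0.09  ]
plain [0.5801 0.2835 0.04  ]
bored [0.4333 0.2653 0.04  ]
wallL [0.5683 0.3086 0.038 ]
wallLi [0.569  0.3057 0.038 ]
wallRi [0.5689 0.2575 0.038 ]
wallLtop [0.61   0.3123 0.038 ]
wallRtop [0.6099 0.2544 0.038 ]
ring 321.0924491882324 105.90752792358398 (60.89630126953125, 73.08695220947266) [0.53654542 0.2835008  0.        ]
plain 319.21162033081055 51.26034164428711 (44.46175003051758, 48.51662063598633) [0.57986983 0.28417605 0.04      ]
```

```bash
python3 -m handwheel '[[[-0.064,0,-0.0045,0,0,0],[-0.064,0,-0.0045,0,0,0],[-0.064,0.03,-0.0045,0,0,0],[-0.064,0.06,-0.0045,0,0,0],[-0.064,0.09,-0.0045,0,0,0],[-0.064,0.12,-0.0045,0,0,0],[-0.064,0.145,-0.0045,0,0,0],[-0.064,0.164,-0.0045,0,0,0],[-0.064,0.164,-0.0045,0,0,0],[-0.064,0.164,-0.0045,0,0,0]]]' 1 25; python3 -m handwheel '[[[0,0,0,0,0,0],[0,0,0,0,0,0],[0,0,0,0,0,0],[0,0,0,0,0,0],[0,0,0,0,0,0],[0,0,0,0,0,0],[0,0,0,0,0,0],[0,0,0,0,0,0]]]' -1 25
```

```text
clock: 4.6
tool_pos: [0.5336, 0.2842, 0.0366]
eef_rot: [0.0, -0.707, 0.707, 0.0]
contact_force: [-0.2, 0.0, -0.1]
opening: 1.005
clock: 5.27
tool_pos: [0.534, 0.2845, 0.036]
eef_rot: [-0.0, -0.707, 0.707, 0.0]
contact_force: [-0.0, -0.2, -0.4]
opening: 0.419
```

```bash
python3 -m handwheel '[[[0,0,0,0,0,0],[0,0,0,0,0,0],[0,0,0,0,0,0],[0,0,0,0,0,0],[0,-0.01,0,0,0,0],[0,-0.02,0,0,0,0],[0,-0.03,0,0,0,0],[0,-0.04,0,0,0,0],[0,-0.04,0,0,0,0]]]' -1 30; python3 -c "
from h import *
print(go([.455,.17,.08],-90), go([.455,.17,.0365],-90))"
```

```text
clock: 6.02
tool_pos: [0.5354, 0.2857, 0.0787]
eef_rot: [0.001, 0.708, -0.706, 0.001]
contact_force: [1.0, 0.3, -3.9]
opening: 0.329
([0.0805, -0.0019, 0.1157], [0.0008, 0.0001, -0.0012]) ([0.0806, 0.0416, 0.1158], [0.0008, 0.0001, -0.0012])
```

```bash
python3 -m handwheel '[[[0.014,0,0.026,0,0,0],[0.027,0,0.052,0,0,0],[0.041,0,0.078,0,0,0],[0.054,0,0.104,0,0,0],[0.054,0,0.104,0,0,0],[0.054,0.012,0.104,0,0,0],[0.054,0.024,0.104,0,0,0],[0.054,0.032,0.104,0,0,0],[0.054,0.036,0.104,0,0,0],[0.054,0.04,0.104,0,0,0],[0.054,0.04,0.104,0,0,0],[0.054,0.04,0.104,0,0,0]]]' -1 30; python3 -m handwheel '[[[0,0,0,0,0,0],[0,0,0,0,0,0],[0,0,0,0,0,0],[0,0,0,0,0,0],[0,0,0,0,0,0],[0,0,0,0,0,0],[0,-0.03,0,0,0,0],[0,-0.06,0,0,0,0],[0,-0.09,0,0,0,0],[0,-0.12,0,0,0,0],[0,-0.12,0,0,0,0],[0,-0.12,0,0,0,0]]]' 1; python3 -c "
from h import *
print(go([.58,.2835,.157],0))"
```

```text
clock: 7.02
tool_pos: [0.4803, 0.1807, 0.0361]
eef_rot: [0.0, 0.707, -0.707, 0.0]
contact_force: [0.8, -0.7, -3.6]
opening: 0.331
clock: 8.02
tool_pos: [0.481, 0.1809, 0.1575]
eef_rot: [0.001, 0.708, -0.707, 0.001]
contact_force: [-0.9, 0.8, -0.3]
opening: 1.0
([-0.099, 0.001, -0.1027], [-0.0005, -0.5001, -0.0012])
```

```bash
python3 -m handwheel '[[[-0.099,0,-0.1027,0,-0.5,0],[-0.099,0,-0.1027,0,-0.5,0],[-0.099,0,-0.1027,0,-0.5,0],[-0.099,0,-0.1027,0,-0.5,0],[-0.099,0,-0.1027,0,-0.5,0],[-0.099,0,-0.1027,0,-0.5,0],[-0.099,0,-0.1027,0,-0.5,0],[-0.099,0,-0.1027,0,-0.5,0],[-0.099,0,-0.1027,0,-0.5,0],[-0.099,0,-0.1027,0,-0.5,0],[-0.099,0,-0.1027,0,-0.5,0],[-0.099,0,-0.1027,0,-0.5,0]]]' 0.36; python3 -c "
from h import *
s=r.get_state();print(s['q'].round(2),go([.58,.2835,.157],0))
im=snapshot('wrist');save(im,'wrist4')
cal=get_calibration('wrist');print(proj(cal,[.58,.2835,.04]))"
```

```text
clock: 9.02
tool_pos: [0.5779, 0.2827, 0.1538]
eef_rot: [-0.485, 0.516, -0.515, 0.482]
contact_force: [-0.3, -0.4, -0.5]
opening: 0.683
[-0.29  0.84 -0.44  1.57  0.44  0.83 -0.97] ([-0.0009, -0.0032, 0.002], [0.001, -0.0205, 0.0004])
[np.float64(329.0268950287407), np.float64(197.29820979339976)]
```

View pics/wrist4.png

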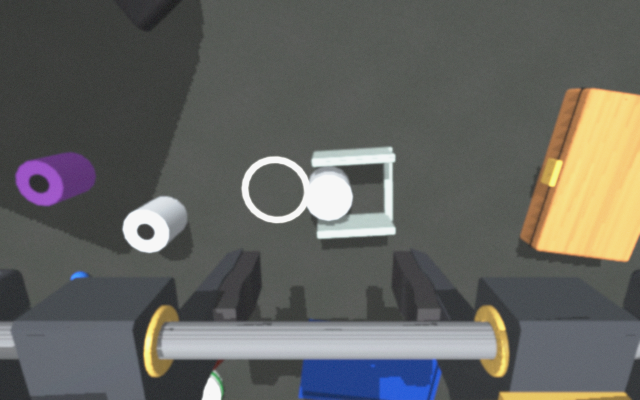

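```bash
python3 - <<'E'
from h import *
cal=get_calibration('wrist'); im=cv2.imread('pics/wrist4.png'); g=im.min(2)
print('slug',ray(cal,329.5,195.5,.04))
l,t,rr,b=236,150,308,232; m=(g[t:b,l:rr]>140).astype(np.uint8); m[:, -4:]=0
pts=np.argwhere(m)[:,::-1].astype(np.float32)+[l,t]; W=np.array([ray(cal,u,v,0)[:2] for u,v in pts])
A=np.c_[2*W,np.ones(len(W))]; s=np.linalg.lstsq(A,(W**2).sum(1),rcond=None)[0]; print('ring',s[:2],np.sqrt(s[2]+s[:2]@s[:2]))
E
python3 -m handwheel '[[[-0.001,0,0.002,0,-0.02,0],[-0.001,0,0.002,0,-0.02,0],[-0.001,0.03,0.002,0,-0.02,0],[-0.001,0.06,0.002,0,-0.02,0],[-0.001,0.09,0.002,0,-0.02,0],[-0.001,0.12,0.002,0,-0.02,0],[-0.001,0.135,0.002,0,-0.02,0],[-0.001,0.147,0.002,0,-0.02,0],[-0.001,0.147,0.002,0,-0.02,0],[-0.001,0.147,0.002,0,-0.02,0]]]'
```

```text
slug [0.58044383 0.28490498 0.04      ]
ring [0.53276721 0.28144977] 0.02724095281007069
clock: 9.9
tool_pos: [0.5813, 0.2844, 0.0092]
eef_rot: [0.498, -0.502, 0.502, -0.498]
contact_force: [0.2, 0.0, -0.4]
opening: 0.681
```

```bash
python3 -m handwheel '[[[0,0,0,0,0,0],[0,0,0,0,0,0],[0,0,0,0,0,0],[0,0,0,0,0,0],[0,0,0,0,0,0],[0,0,0,0,0,0],[0,0,0,0,0,0],[0,0,0,0,0,0],[0,-0.02,0,0,0,0],[0,-0.05,0,0,0,0],[0,-0.08,0,0,0,0],[0,-0.11,0,0,0,0]]]' -1 30; python3 -c "
from h import *
# blue tray check from wrist3 pic corners handled below
print(go([.640,.0873,.12],0), r.get_state()['tool_pos'])"
```

```text
clock: 10.9
tool_pos: [0.5807, 0.2834, 0.1197]
eef_rot: [-0.498, 0.502, -0.502, 0.497]
contact_force: [0.3, -0.2, -3.4]
opening: 0.398
([0.1957, -0.0002, 0.0609], [0.0003, -0.0026, 0.0003]) [0.58068316 0.2834435  0.11968576]
```

```bash
python3 -m handwheel '[[[0.04,0,0.012,0,0,0],[0.08,0,0.024,0,0,0],[0.12,0,0.036,0,0,0],[0.16,0,0.048,0,0,0],[0.196,0,0.058,0,0,0],[0.196,0,0.058,0,0,0],[0.196,0.03,0.058,0,0,0],[0.196,0.06,0.058,0,0,0],[0.196,0.085,0.058,0,0,0],[0.196,0.1,0.058,0,0,0],[0.196,0.107,0.058,0,0,0],[0.196,0.107,0.058,0,0,0]]]'; python3 -m handwheel '[[[0,0,0,0,0,0],[0,0,0,0,0,0],[0,0,0,0,0,0],[0,0,0,0,0,0],[0,0,0,0,0,0],[0,-0.03,0,0,0,0],[0,-0.06,0,0,0,0],[0,-0.1,0,0,0,0],[0,-0.14,0,0,0,0],[0,-0.16,0,0,0,0],[0,-0.16,0,0,0,0]]]' 0.36; python3 -c "
from h import *
print(go([.48,.1805,.17],-90))
snapshot('wrist')
for c in ['anvil_c','steel_plain_c']: print([(np.round(b['bbox']).astype(int).tolist(),round(b['confidence'],2)) for b in boxes_of(c,'wrist')])"
```

```text
clock: 11.9
tool_pos: [0.6369, 0.0878, 0.0126]
eef_rot: [-0.499, 0.502, -0.502, 0.498]
contact_force: [-0.7, 0.2, -1.6]
opening: 0.405
clock: 12.82
tool_pos: [0.6408, 0.0889, 0.1778]
eef_rot: [0.495, -0.5, 0.504, -0.501]
contact_force: [-0.1, -1.0, -0.7]
opening: 0.68
([-0.0902, 0.0065, -0.1617], [-0.0018, 0.4972, -0.0032])
[([43, 49, 163, 110], 0.77)]
[([298, 165, 343, 219], 0.64)]
```

```bash
python3 -m handwheel '[[[-0.09,0,-0.1617,0,0.5,0],[-0.09,0,-0.1617,0,0.5,0],[-0.09,0,-0.1617,0,0.5,0],[-0.09,0,-0.1617,0,0.5,0],[-0.09,0,-0.1617,0,0.5,0],[-0.09,0,-0.1617,0,0.5,0],[-0.09,0,-0.1617,0,0.5,0],[-0.09,0,-0.1617,0,0.5,0],[-0.09,0,-0.1617,0,0.5,0],[-0.09,0,-0.1617,0,0.5,0],[-0.09,0,-0.1617,0,0.5,0],[-0.09,0,-0.1617,0,0.5,0]]]' 1; python3 -c "
from h import *
print(go([.48,.1805,.037],-90))
im=snapshot('wrist');save(im,'wrist5')
print(ray(get_calibration('wrist'),0,0,0))
for c in ['anvil_c','steel_plain_c']: print([(np.round(b['bbox']).astype(int).tolist(),round(b['confidence'],2)) for b in boxes_of(c,'wrist')])"
```

```text
clock: 13.97
tool_pos: [0.4754, 0.1781, 0.1703]
eef_rot: [0.021, -0.706, 0.708, -0.019]
contact_force: [0.8, 0.9, -0.6]
opening: 1.0
([-0.0052, 0.1333, -0.0024], [-0.0007, 0.018, 0.001])
[0.6103232  0.44396371 0.        ]
[([297, 153, 352, 225], 0.73)]
[([433, 0, 478, 13], 0.69)]
```

View pics/wrist5.png

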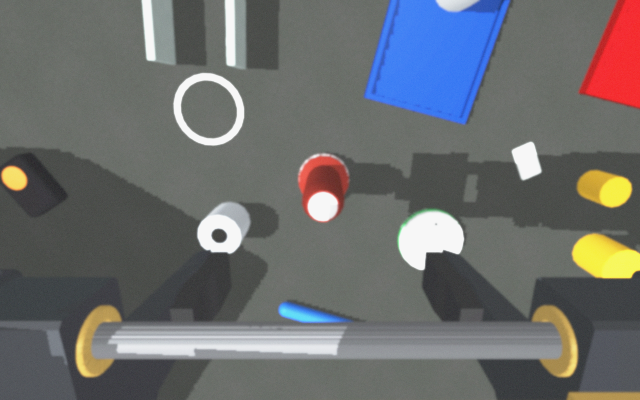

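```bash
python3 - <<'E'
from h import *
cal=get_calibration('wrist'); print(r.get_state()['tool_pos'])
print('anv',ray(cal,322.5,206,.09),'ring',ray(cal,209,109,0),'bored',ray(cal,219,236,.04),'ref',ray(cal,431,240,.012))
print(go([.48,.1805,.037],-90))
E
```

```text
[0.47559331 0.17835303 0.17066484]
anv [0.48024432 0.18095568 0.09      ] ring [0.53352176 0.28342519 0.        ] bored [0.43248403 0.26580842 0.04      ] ref [0.42908069 0.07706236 0.012     ]
([-0.0049, 0.1336, -0.0021], [-0.0007, 0.021, 0.0008])
```

```bash
python3 -m handwheel '[[[-0.005,0,-0.002,0,0.018,0],[-0.005,0,-0.002,0,0.018,0],[-0.005,0.03,-0.002,0,0.018,0],[-0.005,0.06,-0.002,0,0.018,0],[-0.005,0.09,-0.002,0,0.018,0],[-0.005,0.115,-0.002,0,0.018,0],[-0.005,0.133,-0.002,0,0.018,0],[-0.005,0.133,-0.002,0,0.018,0],[-0.005,0.133,-0.002,0,0.018,0]]]' 1; python3 -m handwheel '[[[0,0,0,0,0,0],[0,0,0,0,0,0],[0,0,0,0,0,0],[0,0,0,0,0,0],[0,0,0,0,0,0],[0,0,0,0,0,0],[0,0,0,0,0,0],[0,0,0,0,0,0],[0,0,0,0,0,0],[0,0,0,0,0,0],[0,0,0,0,0,0],[0,0,0,0,0,0]]]' -1 30; python3 -c "
from h import *
print(go([.5335,.2825,.08],-90))"
```

```text
clock: 14.87
tool_pos: [0.4805, 0.1808, 0.0382]
eef_rot: [0.004, -0.707, 0.707, -0.002]
contact_force: [-1.2, -0.4, 0.8]
opening: 1.001
clock: 15.87
tool_pos: [0.4814, 0.1809, 0.039]
eef_rot: [0.002, -0.707, 0.707, -0.002]
contact_force: [-0.4, -1.5, -0.1]
opening: 0.33
([-0.0527, -0.041, -0.1012], [-0.0001, 0.0019, 0.0])
```

```bash
python3 -m handwheel '[[[0,-0.02,0,0,0,0],[0,-0.04,0,0,0,0],[-0.013,-0.04,-0.026,0,0,0],[-0.027,-0.04,-0.052,0,0,0],[-0.04,-0.04,-0.078,0,0,0],[-0.053,-0.04,-0.102,0,0,0],[-0.053,-0.04,-0.102,0,0,0],[-0.053,-0.028,-0.102,0,0,0],[-0.053,-0.016,-0.102,0,0,0],[-0.053,-0.007,-0.102,0,0,0],[-0.053,0,-0.102,0,0,0],[-0.053,0,-0.102,0,0,0]]]' -1 30; python3 -m handwheel '[[[0,0,0,0,0,0],[0,0,0,0,0,0],[0,0,0,0,0,0],[0,0,0,0,0,0],[0,0,0,0,0,0],[0,0,0,0,0,0],[0,-0.03,0,0,0,0],[0,-0.06,0,0,0,0],[0,-0.09,0,0,0,0],[0,-0.12,0,0,0,0],[0.02,-0.13,0,0,0,0],[0.07,-0.13,0,0,0,0]]]' 1; python3 -c "
from h import *
print(go([.433,.2655,.165],-90))"
```

```text
clock: 16.87
tool_pos: [0.533, 0.2814, 0.038]
eef_rot: [0.002, -0.706, 0.708, -0.001]
contact_force: [-0.1, -0.3, -3.4]
opening: 0.33
clock: 17.87
tool_pos: [0.4787, 0.2839, 0.1725]
eef_rot: [0.004, 0.709, -0.705, 0.005]
contact_force: [0.5, 1.5, -0.0]
opening: 0.997
([0.0458, 0.0068, 0.0184], [0.0018, 0.0002, -0.004])
```

```bash
python3 - <<'E'
from h import *
im=snapshot('wrist');save(im,'wrist6',(150,20,550,270),2)
cal=get_calibration('wrist'); print(r.get_state()['tool_pos'])
print('ring',proj(cal,[.5335,.2825,0]),'bored',proj(cal,[.433,.2655,.04]))
E
```

```text
[0.46058756 0.28119448 0.16904781]
ring [np.float64(324.62045605050207), np.float64(97.17300205597867)] bored [np.float64(344.2167931162527), np.float64(224.4579250593939)]
```

View pics/wrist6.png

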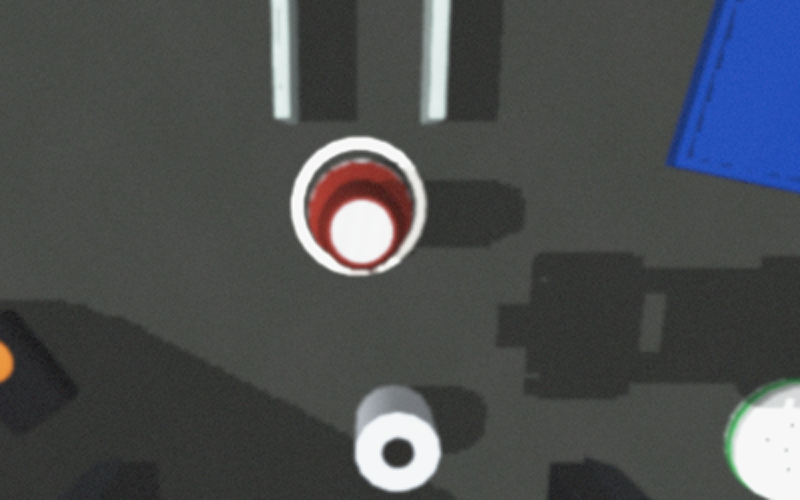

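```bash
python3 -c "
from h import *
s=r.get_state();print(s['tool_pos'],s['qd'].round(3),s['q'].round(2),go([.433,.2655,.009],-90))"
```

```text
[0.46058756 0.28119448 0.16904781] [ 0.009  0.074 -0.046 -0.037 -0.002  0.162  0.076] [-0.63  0.68  0.    1.89 -0.01  0.58 -2.18] ([0.0259, 0.1604, 0.0149], [-0.0012, 0.003, 0.0036])
```

```bash
python3 -m handwheel '[[[0.026,0.03,0.015,0,0,0],[0.026,0.06,0.015,0,0,0],[0.026,0.06,0.015,0,0,0],[0.026,0.06,0.015,0,0,0],[0.026,0.06,0.015,0,0,0]]]' 0.5 30; python3 -c "
from h import *
s=r.get_state();print(s['qd'].round(3),go([.433,.2655,.009],-90))"
```

```text
clock: 18.33
tool_pos: [0.4478, 0.2688, 0.1099]
eef_rot: [-0.001, 0.708, -0.707, 0.003]
contact_force: [0.4, 0.0, 0.3]
opening: 0.749
[ 0.002 -0.017  0.002 -0.01  -0.    -0.006  0.001] ([0.015, 0.1009, 0.0034], [0.0004, 0.0019, -0.0007])
```

```bash
python3 -m handwheel '[[[0.015,0,0.003,0,0,0],[0.015,0,0.003,0,0,0],[0.015,0.025,0.003,0,0,0],[0.015,0.05,0.003,0,0,0],[0.015,0.075,0.003,0,0,0],[0.015,0.09,0.003,0,0,0],[0.015,0.1,0.003,0,0,0],[0.015,0.1,0.003,0,0,0],[0.015,0.1,0.003,0,0,0]]]'; python3 -m handwheel '[[[0,0,0,0,0,0],[0,0,0,0,0,0],[0,0,0,0,0,0],[0,0,0,0,0,0],[0,0,0,0,0,0],[0,0,0,0,0,0],[0,0,0,0,0,0],[0,0,0,0,0,0],[0,-0.03,0,0,0,0],[0,-0.06,0,0,0,0],[0,-0.1,0,0,0,0],[0,-0.11,0,0,0,0]]]' -1 30; python3 -c "
from h import *
s=r.get_state();print(s['qd'].round(3),go([.5795,.0994,.12],-90))"
```

```text
clock: 19.08
tool_pos: [0.4322, 0.2653, 0.0095]
eef_rot: [-0.002, 0.707, -0.707, 0.003]
contact_force: [-0.1, -0.1, 0.6]
opening: 0.746
clock: 20.08
tool_pos: [0.4328, 0.2656, 0.1228]
eef_rot: [-0.0, 0.708, -0.706, 0.004]
contact_force: [-0.3, 0.1, -3.1]
opening: 0.396
[-0.002 -0.156  0.001 -0.049 -0.003  0.202  0.002] ([-0.1458, 0.003, 0.1671], [0.0009, 0.0018, -0.0015])
```

```bash
python3 -m handwheel '[[[-0.0245,0,0.0277,0,0,0],[-0.049,0,0.0554,0,0,0],[-0.0735,0,0.083,0,0,0],[-0.098,0,0.11,0,0,0],[-0.122,0,0.138,0,0,0],[-0.1465,0,0.166,0,0,0],[-0.1465,0,0.166,0,0,0],[-0.1465,0.03,0.166,0,0,0],[-0.1465,0.06,0.166,0,0,0],[-0.1465,0.085,0.166,0,0,0],[-0.1465,0.1,0.166,0,0,0],[-0.1465,0.105,0.166,0,0,0]]]'; python3 -m handwheel '[[[0,0.0005,0,0,0,0],[0,0.0005,0,0,0,0],[0,0.0005,0,0,0,0]]]';python3 -m handwheel '[[[0,0,0,0,0,0],[0,0,0,0,0,0],[0,0,0,0,0,0],[0,0,0,0,0,0],[0,0,0,0,0,0],[0,-0.03,0,0,0,0],[0,-0.06,0,0,0,0],[0,-0.1,0,0,0,0],[0,-0.14,0,0,0,0],[0,-0.16,0,0,0,0],[0,-0.16,0,0,0,0],[0,-0.16,0,0,0,0]]]' 0.5;  python3 -c "
from h import *
s=r.get_state();print(s['qd'].round(3),go([.42,-.05,.18],-90))"
```

```text
clock: 21.08
tool_pos: [0.5761, 0.0994, 0.0125]
eef_rot: [0.004, -0.707, 0.708, -0.0]
contact_force: [-10.8, -0.1, 47.0]
opening: 0.401
clock: 21.33
tool_pos: [0.5779, 0.0997, 0.013]
eef_rot: [0.003, -0.707, 0.707, -0.002]
contact_force: [0.1, -0.2, -2.5]
opening: 0.399
clock: 22.33
tool_pos: [0.5794, 0.0999, 0.1747]
eef_rot: [-0.001, 0.707, -0.707, 0.003]
contact_force: [-0.2, -0.1, 0.0]
opening: 0.748
[-0.002  0.05   0.     0.034  0.001 -0.006 -0.002] ([0.1603, -0.0058, 0.1489], [0.0002, 0.0019, -0.0009])
```

```bash
python3 -m handwheel '[[[0.2,-0.03,0.26,0,0,0],[0.2,-0.03,0.26,0,0,0],[0.2,-0.03,0.26,0,0,0],[0.2,-0.03,0.26,0,0,0],[0.2,-0.03,0.26,0,0,0],[0.2,-0.03,0.26,0,0,0],[0.2,-0.03,0.26,0,0,0],[0.2,-0.03,0.26,0,0,0],[0.2,-0.03,0.26,0,0,0],[0.2,-0.03,0.26,0,0,0],[0.2,-0.03,0.26,0,0,0],[0.2,-0.03,0.26,0,0,0]]]'; python3 -c "
from h import *
s=r.get_state();im=snapshot('wrist');save(im,'wrist7');print(s['tool_pos'],s['qd'].round(3))
for c in ['brass_c','copper_c']: print([(np.round(b['bbox']).astype(int).tolist(),round(b['confidence'],2)) for b in boxes_of(c,'wrist')])
save(snapshot('top'),'top7',(150,90,350,260),3)"
```

```text
clock: 23.33
tool_pos: [0.3811, -0.1601, 0.2029]
eef_rot: [-0.003, 0.707, -0.707, 0.003]
contact_force: [0.5, 0.9, 0.8]
opening: 0.746
[ 0.38111109 -0.16005897  0.20287992] [-0.015 -0.002 -0.001 -0.004  0.002  0.003  0.   ]
[([322, 113, 362, 161], 0.97), ([219, 117, 266, 158], 0.93), ([197, 40, 240, 74], 0.91)]
[([423, 112, 472, 158], 0.94)]
```

View pics/wrist7.png

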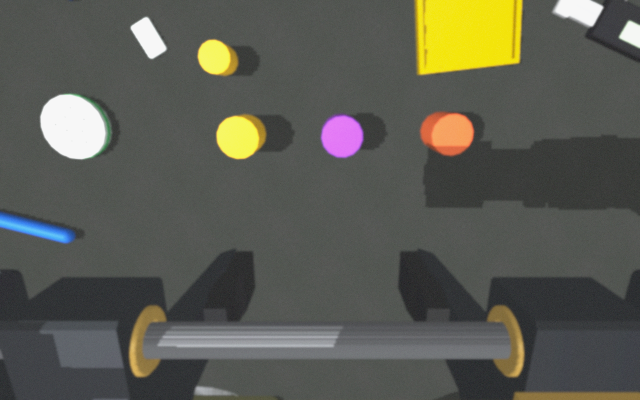

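View pics/top7.png

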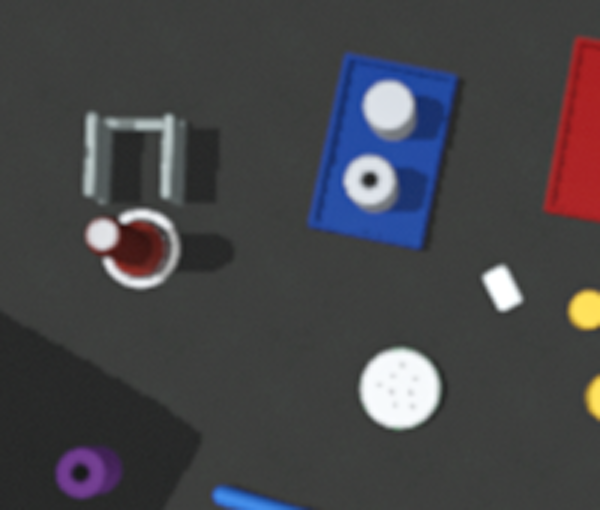

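```bash
python3 - <<'E'
from h import *
cal=get_calibration('wrist')
for n,u,v in [('brass',239.5,137.5),('copper',452,134),('purple',342,136.5)]: print(n,ray(cal,u,v,.04))
print('small',ray(cal,213,56,.03)); print(r.get_state()['tool_pos'])
im=cv2.imread('pics/wrist7.png')[:,:,::-1]; hsv=cv2.cvtColor(np.ascontiguousarray(im),cv2.COLOR_RGB2HSV)
for n,(l,t,rr,b) in [('brass',(205,105,280,170)),('copper',(410,100,485,165))]:
    m=(hsv[t:b,l:rr,1]>120)&(hsv[t:b,l:rr,2]>170); v,u=np.nonzero(m); print(n,u.min()+l,u.max()+l,v.min()+t,v.max()+t)
E
```

```text
brass [ 0.42182329 -0.08485991  0.04      ]
copper [ 0.42624493 -0.26859048  0.04      ]
purple [ 0.42337145 -0.17363861  0.04      ]
small [ 0.4881183 -0.0645415  0.03     ]
[ 0.38099623 -0.16032832  0.20326661]
brass 216 263 116 158
copper 421 473 113 154
```

```bash
python3 -m handwheel '[[[-0.041,0.04,-0.076,0,0,0],[-0.041,0.08,-0.076,0,0,0],[-0.041,0.1,-0.076,0,0,0],[-0.041,0.1,-0.076,0,0,0],[-0.041,0.1,-0.076,0,0,0],[-0.041,0.1,-0.076,0,0,0]]]' 0.5; python3 -c "
from h import *
s=r.get_state();print(s['qd'].round(3),go([.422,-.084,.009],-90))"
```

```text
clock: 24.03
tool_pos: [0.4206, -0.0846, 0.1031]
eef_rot: [0.004, -0.707, 0.707, -0.002]
contact_force: [-0.1, -1.0, -0.0]
opening: 0.752
[ 0.032 -0.047  0.01   0.004 -0.     0.007  0.   ] ([-0.0016, 0.0941, -0.0006], [-0.0, 0.0026, 0.0006])
```

```bash
python3 -m handwheel '[[[-0.001,0.025,-0.0005,0,0,0],[-0.001,0.05,-0.0005,0,0,0],[-0.001,0.07,-0.0005,0,0,0],[-0.001,0.085,-0.0005,0,0,0],[-0.001,0.093,-0.0005,0,0,0],[-0.001,0.093,-0.0005,0,0,0],[-0.001,0.093,-0.0005,0,0,0]]]'; python3 -m handwheel '[[[0,0,0,0,0,0],[0,0,0,0,0,0],[0,0,0,0,0,0],[0,0,0,0,0,0],[0,0,0,0,0,0],[0,0,0,0,0,0],[0,0,0,0,0,0],[0,0,0,0,0,0],[0,-0.03,0,0,0,0],[0,-0.06,0,0,0,0],[0,-0.1,0,0,0,0],[0,-0.11,0,0,0,0]]]' -1 30; python3 -c "
from h import *
s=r.get_state();print(s['qd'].round(3),go([.548,-.277,.0135],-90))"
```

```text
clock: 24.62
tool_pos: [0.4333, -0.0889, 0.0205]
eef_rot: [-0.007, 0.708, -0.706, -0.004]
contact_force: [0.0, -0.5, 0.2]
opening: 0.752
clock: 25.62
tool_pos: [0.4349, -0.0876, 0.1333]
eef_rot: [-0.007, 0.709, -0.705, -0.004]
contact_force: [0.9, 0.2, -3.5]
opening: 0.385
[ 0.155 -0.134 -0.212 -0.078 -0.247  0.213  0.209] ([-0.114, 0.1172, 0.1904], [0.0015, 0.0014, 0.0048])
```

```bash
python3 -m handwheel '[[[-0.01,0,0.016,0,0,0],[-0.021,0,0.034,0,0,0],[-0.033,0,0.053,0,0,0],[-0.044,0,0.071,0,0,0],[-0.055,0,0.089,0,0,0],[-0.067,0,0.107,0,0,0],[-0.08,0,0.125,0,0,0],[-0.09,0,0.145,0,0,0],[-0.1,0,0.162,0,0,0],[-0.112,0,0.178,0,0,0],[-0.124,0,0.19,0,0,0],[-0.124,0,0.19,0,0,0]]]'; python3 -c "
from h import *
s=r.get_state();print(s['qd'].round(3),go([.559,-.277,.0245],-90))
save(snapshot('scene'),'scene8',(100,80,400,280),2.6)"
```

```text
clock: 26.62
tool_pos: [0.5599, -0.2805, 0.1251]
eef_rot: [-0.007, 0.708, -0.706, -0.007]
contact_force: [0.1, -0.8, -3.1]
opening: 0.389
[-0.014 -0.023 -0.018  0.095 -0.013 -0.021 -0.045] ([-0.0011, 0.1006, -0.0032], [0.0008, 0.0002, 0.0061])
```

View pics/scene8.png

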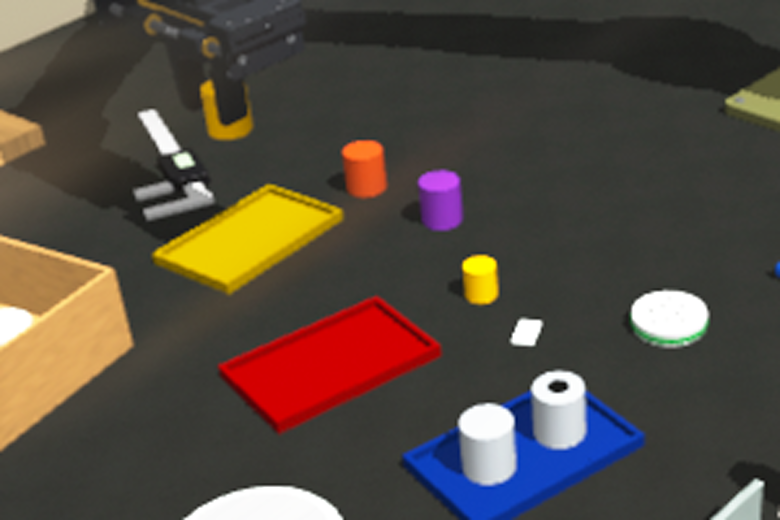

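```bash
python3 -m handwheel '[[[0,0.03,-0.003,0,0,0],[0,0.055,-0.003,0,0,0],[0,0.075,-0.003,0,0,0],[0,0.085,-0.003,0,0,0],[0,0.09,-0.003,0,0,0],[0,0.094,-0.003,0,0,0],[0,0.097,-0.003,0,0,0],[0,0.099,-0.003,0,0,0],[0,0.101,-0.003,0,0,0],[0,0.101,-0.003,0,0,0],[0,0.101,-0.003,0,0,0]]]'
```

```text
clock: 27.58
tool_pos: [0.5577, -0.2735, 0.0255]
eef_rot: [-0.009, 0.708, -0.706, -0.004]
contact_force: [0.5, 1.0, -3.2]
opening: 0.389
```

```bash
python3 -m handwheel '[[[0,0.001,0,0,0,0],[0,0.001,0,0,0,0],[0,0.002,0,0,0,0],[0,0.002,0,0,0,0]]]'; python3 -m handwheel '[[[0,0.001,0,0,0,0],[0,0.001,0,0,0,0]]]'
```

```text
clock: 27.92
tool_pos: [0.5578, -0.2735, 0.0242]
eef_rot: [-0.009, 0.708, -0.706, -0.004]
contact_force: [-1.4, -0.4, 4.3]
opening: 0.392
clock: 28.08
tool_pos: [0.5578, -0.2735, 0.0241]
eef_rot: [-0.009, 0.708, -0.706, -0.004]
contact_force: [-3.6, -0.1, 11.1]
opening: 0.39
```

Contact with the tray floor. Release, rise, then go to a look pose for the copper slug.

```bash
python3 -m handwheel '[[[0,0,0,0,0,0],[0,0,0,0,0,0],[0,0,0,0,0,0],[0,0,0,0,0,0],[0,0,0,0,0,0],[0,0,0,0,0,0],[0,-0.03,0,0,0,0],[0,-0.06,0,0,0,0],[0,-0.1,0,0,0,0],[0,-0.14,0,0,0,0],[0,-0.16,0,0,0,0],[0,-0.16,0,0,0,0]]]' 0.5; python3 -c "
from h import *
s=r.get_state();print(s['qd'].round(3),s['q'].round(2),go([.44,-.267,.18],-90))"
```

```text
clock: 29.08
tool_pos: [0.5638, -0.2742, 0.1875]
eef_rot: [-0.006, 0.708, -0.707, -0.001]
contact_force: [-0.8, 0.4, 0.1]
opening: 0.75
[-0.013  0.065  0.051  0.062  0.033 -0.051 -0.029] [ 0.76  0.84 -0.73  1.58  0.64  0.98 -1.74] ([0.1237, 0.0087, -0.0079], [0.0005, 0.002, 0.0031])
```

```bash
python3 -m handwheel '[[[0.04,0,-0.008,0,0,0],[0.08,0,-0.008,0,0,0],[0.12,0,-0.008,0,0,0],[0.15,0,-0.008,0,0,0],[0.15,0,-0.008,0,0,0],[0.15,0,-0.008,0,0,0],[0.15,0,-0.008,0,0,0]]]'; python3 -c "
from h import *
im=snapshot('wrist');save(im,'wrist9');s=r.get_state();print(s['tool_pos'],s['q'].round(2),s['qd'].round(3))
print([(np.round(b['bbox']).astype(int).tolist(),round(b['confidence'],2)) for b in boxes_of('copper_c','wrist')])
"
```

```text
clock: 29.67
tool_pos: [0.4113, -0.267, 0.1847]
eef_rot: [-0.009, 0.709, -0.705, -0.004]
contact_force: [0.6, -0.1, -0.3]
opening: 0.748
[ 0.41190222 -0.26679606  0.18476016] [ 0.93  0.7  -0.74  1.99  0.69  0.75 -1.8 ] [-0.008  0.002 -0.004 -0.01   0.001  0.004 -0.001]
[]
```

View pics/wrist9.png

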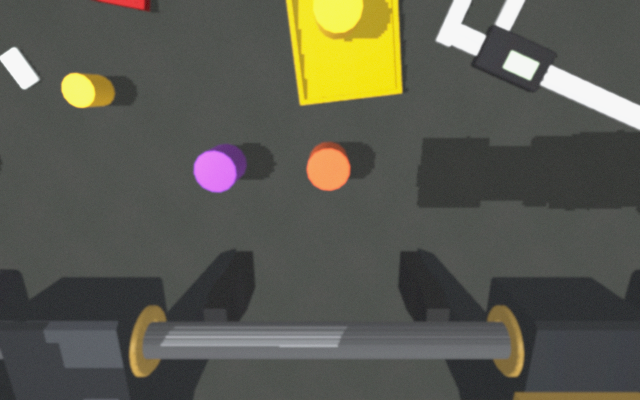

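```bash
python3 -c "
from h import *
c=get_calibration('wrist');p=ray(c,328.5,167.5,.04);print(p,go([p[0],p[1],.009],-90))"
```

```text
[ 0.42834485 -0.26781614  0.04      ] ([-0.0193, 0.1754, 0.0021], [0.0015, 0.0023, 0.0055])
```

```bash
python3 -m handwheel '[[[-0.017,0.03,0.0015,0.001,0.002,0.005],[-0.017,0.06,0.0015,0.001,0.002,0.005],[-0.017,0.09,0.0015,0.001,0.002,0.005],[-0.017,0.12,0.0015,0.001,0.002,0.005],[-0.017,0.14,0.0015,0.001,0.002,0.005],[-0.017,0.16,0.0015,0.001,0.002,0.005],[-0.017,0.17,0.0015,0.001,0.002,0.005],[-0.017,0.175,0.0015,0.001,0.002,0.005],[-0.017,0.175,0.0015,0.001,0.002,0.005],[-0.017,0.175,0.0015,0.001,0.002,0.005]]]'
```

```text
clock: 30.6
tool_pos: [0.425, -0.2674, 0.0097]
eef_rot: [-0.001, 0.707, -0.707, -0.001]
contact_force: [-0.1, -0.2, -0.2]
opening: 0.744
```

```bash
python3 -m handwheel '[[[0,0,0,0,0,0],[0,0,0,0,0,0],[0,0,0,0,0,0],[0,0,0,0,0,0],[0,0,0,0,0,0],[0,0,0,0,0,0],[0,0,0,0,0,0],[0,0,0,0,0,0],[0,-0.03,0,0,0,0],[0,-0.06,0,0,0,0],[0,-0.1,0,0,0,0],[0,-0.11,0,0,0,0]]]' -1 30; python3 -c "
from h import *
s=r.get_state();print(s['qd'].round(3),go([.623,-.087,.0135],-90))"
```

```text
clock: 31.6
tool_pos: [0.4261, -0.2679, 0.1233]
eef_rot: [-0.0, -0.707, 0.707, -0.001]
contact_force: [1.3, -0.9, -2.9]
opening: 0.401
[ 0.107 -0.122 -0.158 -0.057 -0.182  0.176  0.15 ] ([-0.1968, 0.1101, -0.1809], [-0.0001, 0.0001, -0.0005])
```

```bash
python3 -m handwheel '[[[-0.025,0,-0.0225,0,0,0],[-0.05,0,-0.045,0,0,0],[-0.075,0,-0.068,0,0,0],[-0.1,0,-0.09,0,0,0],[-0.123,0,-0.113,0,0,0],[-0.148,0,-0.136,0,0,0],[-0.172,0,-0.158,0,0,0],[-0.197,0,-0.181,0,0,0],[-0.197,0,-0.181,0,0,0],[-0.197,0,-0.181,0,0,0]]]'; python3 -c "
from h import *
s=r.get_state();print(s['qd'].round(3),go([.623,-.087,.0145],-90))"
```

```text
clock: 32.43
tool_pos: [0.6218, -0.0839, 0.1178]
eef_rot: [-0.003, 0.708, -0.706, -0.0]
contact_force: [-0.8, -0.7, -2.6]
opening: 0.396
[ 0.048 -0.014  0.051  0.05   0.009  0.021  0.002] ([-0.0016, 0.1033, 0.0033], [0.0007, 0.0013, 0.0013])
```

```bash
python3 -m handwheel '[[[0,0.03,0,0,0,0],[0,0.055,0,0,0,0],[0,0.075,0,0,0,0],[0,0.087,0,0,0,0],[0,0.095,0,0,0,0],[0,0.099,0,0,0,0],[0,0.102,0,0,0,0],[0,0.103,0,0,0,0],[0,0.104,0,0,0,0],[0,0.104,0,0,0,0]]]'
```

```text
clock: 33.27
tool_pos: [0.6216, -0.0866, 0.0159]
eef_rot: [-0.001, 0.707, -0.707, -0.001]
contact_force: [0.3, 0.4, -3.1]
opening: 0.397
```

```bash
python3 -m handwheel '[[[0,0.001,0,0,0,0],[0,0.002,0,0,0,0],[0,0.003,0,0,0,0],[0,0.003,0,0,0,0]]]'; python3 -m handwheel '[[[0,0,0,0,0,0],[0,0,0,0,0,0],[0,0,0,0,0,0],[0,0,0,0,0,0],[0,0,0,0,0,0],[0,0,0,0,0,0],[0,-0.03,0,0,0,0],[0,-0.06,0,0,0,0],[0,-0.1,0,0,0,0],[0,-0.14,0,0,0,0],[0,-0.18,0,0,0,0],[0,-0.2,0,0,0,0]]]' 0.5; python3 -m handwheel '[[[0.04,0,0,0,0,0],[0.08,0,0,0,0,0],[0.12,0,0,0,0,0],[0.16,0,0,0,0,0],[0.19,0,0,0,0,0],[0.2,0,0,0,0,0],[0.2,0,0,0,0,0],[0.2,0,0,0,0,0]]]'; python3 - <<'E'
from h import *
save(snapshot('scene'),'scene10',(130,100,480,330),2.28); save(snapshot('top'),'top10',(160,90,480,260),2.5)
for c in ['steel_plain_c','steel_bored_c','brass_c','copper_c','anvil_c','ref_block']: print(c,[(np.round(b['bbox']).astype(int).tolist(),round(b['confidence'],2)) for b in boxes_of(c,'top')])
E
```

```text
clock: 33.6
tool_pos: [0.6215, -0.0866, 0.014]
eef_rot: [-0.001, 0.707, -0.707, -0.001]
contact_force: [-2.5, -0.9, 7.3]
opening: 0.397
clock: 34.6
tool_pos: [0.6237, -0.086, 0.2172]
eef_rot: [0.001, 0.708, -0.707, 0.001]
contact_force: [0.9, -0.1, -0.6]
opening: 0.747
clock: 35.27
tool_pos: [0.4223, -0.0869, 0.2132]
eef_rot: [-0.001, 0.707, -0.707, -0.001]
contact_force: [0.7, -0.7, 0.6]
opening: 0.754
steel_plain_c [([270, 117, 288, 136], 0.54)]
steel_bored_c [([165, 240, 190, 257], 0.8), ([262, 142, 283, 165], 0.57)]
brass_c [([339, 187, 353, 198], 0.57)]
copper_c [([349, 123, 361, 143], 0.75)]
anvil_c [([180, 163, 207, 184], 0.91)]
ref_block [([268, 206, 296, 232], 0.95)]
```

View pics/scene10.png

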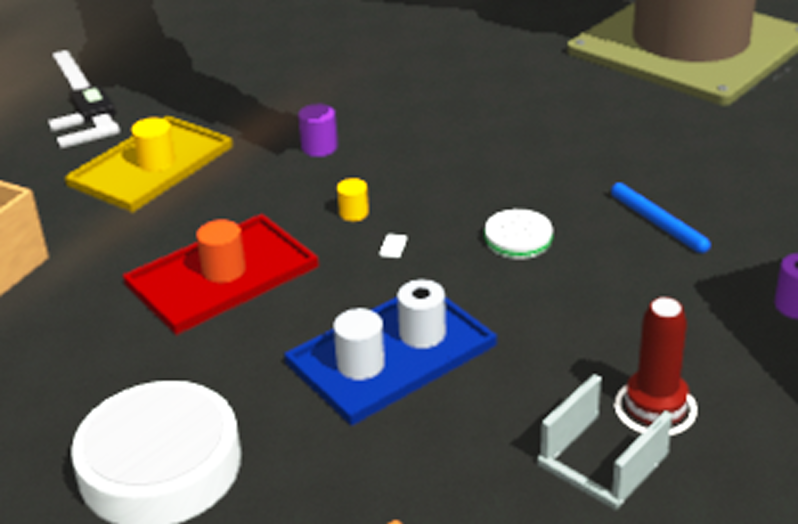

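View pics/top10.png

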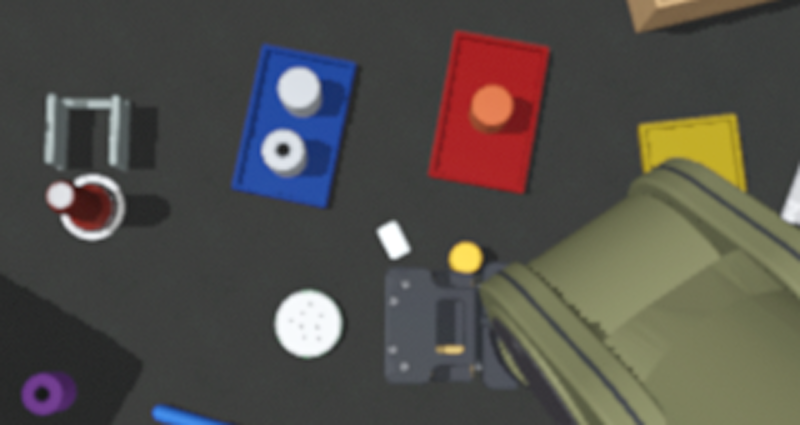

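```bash
python3 - <<'E'
from h import *
t=get_calibration('top');s=get_calibration('scene')
def f(n,c,u,v,ctr,ang):
    d=ray(c,u,v,.043)[:2]-ctr; a=np.radians(ang); print(n,(1000*np.array([d@[np.cos(a),np.sin(a)],d@[-np.sin(a),np.cos(a)]])).round(1))
B,Rd,Y=(.609,.0935),(.623,-.0874),(.548,-.2774)
f('plain',t,279.6,125.6,B,-11.2);f('bored',t,273.2,149.6,B,-11.2);f('copper',t,356.4,131.6,Rd,-10.2);f('brass(scene)',s,196.4,156,Y,6.8)
print('anvil top - ring', ray(t,160+61/2.5,90+195/2.5,.09)-ray(t,160+92/2.5,90+207/2.5,0))
E
```

```text
plain [26.2 -3.1]
bored [-29.8  -0.5]
copper [-1.5  0.9]
brass(scene) [1.3 8.2]
anvil top - ring [-0.00161802 -0.00143938  0.09      ]
```

All are within limits and upright, and the arm is clear of everything. I'm handing in.

```bash
python3 -c "
from h import *
print(r.get_state()['clock'], job.finish_job())"
```

```text
the job is handed in; nothing more can be done
35.6667 None
```

I sorted all four slugs, put the anvil back on its ring and handed the job in at about 35.7 s of the 125 s allowed. No verdict is reported.

**Order of work:** I moved the anvil aside and took the plain steel slug out of the bay to the blue tray. I then put the anvil back before placing the bored steel slug in blue, the brass in yellow and the copper in red.

**Last checks (top and scene pictures):** every slug and the anvil looked upright, and nothing was touching the gripper.

| Item | Measured position | Limit |
|---|---|---|
| Plain steel, from middle of blue tray | (26, -3) mm | ±50 x, ±25 y |
| Bored steel, from middle of blue tray | (-30, 0) mm | ±50 x, ±25 y |
| Brass, from middle of yellow tray | (1, 8) mm | ±50 x, ±25 y |
| Copper, from middle of red tray | (-2, 1) mm | ±50 x, ±25 y |
| Anvil axis, from ring centre | about 2 mm | 15 mm |

The arm never went to the reference block, and the detector's box for it is within a pixel of where it started. I did not touch the purple look-alikes or the small brass-coloured slug.

**What disagreed or went less well:**
- **Brass grasp:** the arm stopped about 12 mm short of the commanded pose, so it held the slug off-centre and near its top. The slug stayed upright and stands in the tray.
- **Brass reading:** its position comes from the scene camera alone, because the arm hid it from the top camera. Earlier in the job the scene and top cameras differed by 5–10 mm.
- **Bored slug set-down:** a brief 47 N showed at the wrist, below the 120 N wrist limit. It came from the held slug meeting the tray floor, so I set the later ones down more slowly.

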